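# Turn the soldering tile over against the fence

## Task

Turn the soldering tile over so that its clean white side faces up: push it along the board against the sloping steel fence until it climbs up and stands leaning there, then tip it back over onto the board and lower it gently, without letting it drop. Leave it lying flat and roughly square on the grey board, and leave the jar, the bowl and the punch where they are.

Things in the scene. Friction and masses are not known exactly. Their poses are not given: they have to be found in the camera images.
- station: Turning station fixed to the bench: a flat grey board with a sloping polished steel fence at its right-hand end (the robot's right) and a groove between. Origin on the bench (z = 0) below the middle of the fence's foot line. x points from the fence out along the board (to the robot's left, turned up to 0.35 rad), y along the fence, z up.
- board_top (a point): Middle of the grey board's flat top, at station x 99 mm, 10 mm above the bench; axes as the station's. The board covers station x 16 to 185 mm, y -90 to 90 mm.
- groove (a point): Middle of the open groove's floor, between board and fence: station x 0 to 16 mm, floor 4 mm above the bench (6 mm below the board's top). When the lower edge of the pushed-up tile drops in here, the tile stays leaning flat on the fence by itself. Pushing it up takes up to about 15 N.
- fence_top (a point): Middle of the fence's top edge, station x -29 mm, z 54 mm. The fence is a slick flat plate (friction about 0.12), 170 mm wide, 4 mm thick; its face starts at station x 0, z 4 mm and leans back towards -x, 60 degrees from horizontal, 58 mm long up the slope. Nothing stands behind it above this edge; a leaning tile's upper 42 mm is free.
- tile: Loose ceramic soldering tile, rigid plate 100 (its x) by 120 (its y) by 10 mm (its z), 0.15 to 0.28 kg. Origin at its centre; z points out of the brown scorched side with black burn marks; the other side is clean white with a fine grid. Starts flat on the board, scorched side up, 120 mm edges roughly along the fence. Too wide to grip across; leaning, its top edge can be pinched (10 mm) with a tilted tool.
- jar: Amber glass jar with black cap, 50 mm across, 55 mm tall, loose on the bench beside the station; origin at the middle of its underside. Leave alone.
- bowl: Small brass bowl, 76 mm across, 32 mm tall, loose on the bench beside the station; origin at the middle of its underside. Leave alone.
- punch: Short steel doming punch standing on end, 28 mm across, 50 mm tall, loose on the bench beside the station; origin at the middle of its underside. Leave alone.
There are look-alikes about, which are no part of the job. Of the things like the tile, leave any that is orange or red; of the rest the larger one is meant.

How it is judged:
By the outcome, as a careful person would: the job done as asked, in the order asked, and still so for the second after the job is handed in, with the robot touching nothing.
It also fails if it takes over 58 s, if anything falls off the work surface, if the arm or the gripper's body presses on something with over 40 N, if the wrist force passes 120 N, or if a joint passes its speed limit or range.

## Robot

A 7-joint arm with a two-finger parallel gripper is mounted at the origin on the work surface. World frame = base frame: x ahead of the robot, y to its left, z up, the work surface at z = 0. Lengths are in m, angles in rad, forces in N, time in s.
With the tool pointing down it reaches from about 0.35 to 0.9 m from the base axis. Payload 8.1 kg.
Tool frame: the origin (TCP) lies midway between the tips of the shut fingers; the grasp point (between the pads) lies arm.tcp_to_grasp behind it (arm.tcp_to_grasp is the distance from the TCP to the grasp point, in m); z points along the fingers, y is the line along which they close (so a half turn about z gives the same grasp; the last joint's range is limited). The gripper opens to 92 mm and grips with 3 to 60 N. Pads are 19 mm wide; open, the fingers measure 130 mm over their backs; the gripper's body (75 mm by 190 mm) begins 47 mm behind the grasp point.
Start: joints at [-0.103, 0.434, 0.025, 1.573, -0.012, 1.134, -0.075], TCP at [0.625, -0, 0.227] pointing down, gripper open.
Joint ranges: [-2.62, 2.62], [-0.44, 2.09], [-1.27, 1.32], [0.08, 2.57], [-1.32, 4.46], [0.12, 2], [-2.74, 2.74]. Speed limits (rad/s): [2.22, 2.22, 3.01, 3.01, 3.14, 3.14, 3.14].

## Interface

Orientations are given as a rotation vector (axis times angle).
In Python, from cell import observe, get_image, arm gives the robot as it stands. The module is installed in compiled form; this text tells all that it offers.
- The arm moves only by the tool drive_tool, never from a script. Its argument "steps" is a list of rows, each a list of 5 numbers: the closure, from 0 (fully open) to 1 (shut), then the shift along the world's x, y, z in mm, then the turn about the world's z in rad. In form: [[hand, x, y, z, roll], ...]. A call has 1 to 20 rows; each row shifts and turns the commanded pose from where the row before left it; what a row does not reach is not made up. A row lasts 1/12 s, in which the tool goes at most 41.7 mm and 7.16 degrees, less where a joint would pass 70% of its speed; a pose out of reach is approached as far as the arm can. A call with a gripper value outside its range is refused whole. The fingers move at their own pace and stop on an object; "grip_force" is the grip in N (left out, the last holds). Time passes only in rows, so rows that do not move let the fingers close. It gives the time, the measured TCP pose, the force, the opening and the grip force at its end, in the units of the state.
- observe(): the state, without advancing time (a new reading comes with each control period).
- get_image(name): name is "scene" or "side" or "wrist"; returns a dict with "image" (400x640x3 uint8, red, green, blue), "vfov" (degrees; the focal length in pixels is half the picture's height over the tangent of half this angle, whatever the lens; pixels are square), "cx", "cy" (the principal point, pixels), "xyz" and "attitude" of the camera in the world. Camera axes: x right, y down, z forward; pixel columns grow to the right and rows downward; lengths in m; the calibration is good to about 2 mm. A picture is of the moment at which its call begins. There is no depth.
- arm.sign_off(): hands the job in; it is judged then, once.
The state is a dict: "clock": time; "joints": joint angles; "dq": joint speeds; "joint_efforts": joint torques, N m; "position": TCP position; "ee_rot": TCP orientation; "force": force on the tool from outside, world axes, zero at the start; "ft_torque": the same for the moment, N m; "width": opening from 0.0 (shut) to 1.0 (fully open); "gripper_force": force on a finger pad.
Only numpy, scipy, OpenCV 4.12 (cv2) and the standard library are available. Lean on these libraries where they do the work, as an engineer would, in place of code of your own. Each camera call takes 0.05 s, during which the arm holds its last target. There are 200 camera calls.

## Working session

There is one attempt and no reset: what is moved stays moved. The work goes in short steps, Python scripts to look and compute and a tool call to move; the robot and the scene stay as the last step left them, time stands still between calls to the robot, and variables do not carry over. Pictures are saved under pics/ and viewed, at most 10 in all, crops included, and the job is handed in when it is done.

Besides the shell and the picture viewer there is one more tool, called after ">>>" as name(argument=value, ...), one argument or row to a line, values as JSON. drive_tool: Moves the arm, as the interface text tells. Its arguments: {"type":"object","properties":{"steps":{"type":"array"},"grip_force":{"type":"number"}},"required":["steps"]}

```bash
mkdir -p pics; cat > h.py <<'E'
import numpy as np,cv2
from cell import observe,get_image,arm
from scipy.spatial.transform import Rotation as R
def snap(cam,fn):
    d=get_image(cam); cv2.imwrite('pics/'+fn,d['image'][:,:,::-1])
    np.save('pics/'+fn+'.npy',np.array([{k:v for k,v in d.items() if k!='image'}],dtype=object)); return d
def meta(fn): return np.load('pics/'+fn+'.npy',allow_pickle=True)[0]
def rot(a):
    a=np.array(a,float)
    return a if a.shape==(3,3) else (R.from_rotvec(a).as_matrix() if a.size==3 else R.from_quat(a).as_matrix())
def pt(d,u,v,z):
    f=200/np.tan(np.radians(d['vfov'])/2)
    r=rot(d['attitude'])@np.array([(u-d['cx'])/f,(v-d['cy'])/f,1]); o=np.array(d['xyz'])
    return o+r*(z-o[2])/r[2]
def proj(d,p):
    f=200/np.tan(np.radians(d['vfov'])/2)
    c=rot(d['attitude']).T@(np.array(p)-np.array(d['xyz'])); return d['cx']+f*c[0]/c[2],d['cy']+f*c[1]/c[2]
E
python3 - <<'E'
from h import *
for c in('scene','side'):
    d=snap(c,c+'1.png'); print({k:v for k,v in d.items() if k!='image'})
o=observe();print(o); print(arm.tcp_to_grasp)
a=np.vstack([cv2.imread('pics/scene1.png'),cv2.imread('pics/side1.png')])
E
```

```text
{'vfov': 52.27079639328535, 'cx': 325.440485361466, 'cy': 203.154984310256, 'xyz': array([ 1.01327685, -0.40081138,  0.59469228]), 'attitude': array([-2.12682654, -1.10630473,  0.46085333])}
{'vfov': 42.13634102393185, 'cx': 314.3322685326465, 'cy': 199.38994358626684, 'xyz': array([0.03940134, 0.50506735, 0.76374643]), 'attitude': array([-0.93926914,  2.45353937, -1.09937474])}
{'clock': 0.1, 'joints': array([-0.10261836,  0.43517558,  0.02495282,  1.57399782, -0.01159632,
        1.13403405, -0.07508272]), 'dq': array([ 2.35438311e-03, -1.92900658e-03,  8.74201387e-05, -2.49147915e-03,
       -1.40750447e-03,  4.15568099e-04,  1.86244791e-04]), 'joint_efforts': array([ 2.76666542e-03, -6.69124532e+01,  9.87763703e-01, -3.15145969e+01,
       -6.05509384e-02,  3.73947364e-02,  1.19628339e-04]), 'position': array([ 6.24529984e-01, -3.15391236e-05,  2.26012595e-01]), 'ee_rot': array([-2.22078776e+00, -2.22075829e+00,  1.76835751e-03]), 'force': array([0.26454087, 0.15291555, 0.2618666 ]), 'ft_torque': array([0.02017698, 0.01806656, 0.01633644]), 'gripper_force': 0.0, 'width': 1.0015135031762203}
0.0188
```

View pics/scene1.png

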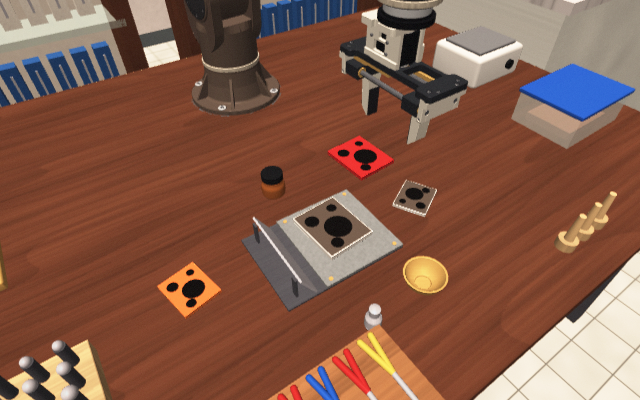

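View pics/side1.png

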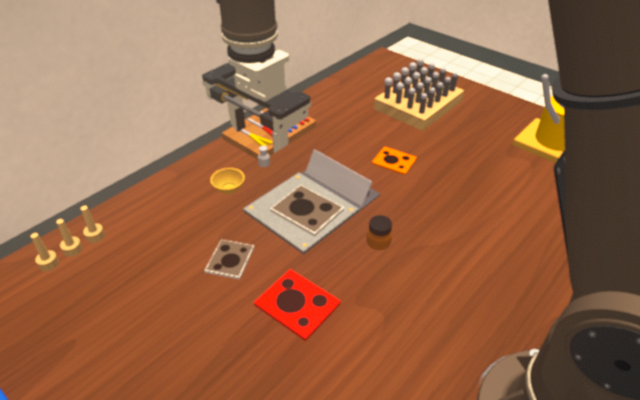

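The scene picture shows the station at about (320,245), with the brown tile at (335,225) on it. The jar is at (272,182), the bowl at (425,275) and the punch at (374,317). The small brown tile at (415,197) and the red and orange ones are look-alikes. I'll zoom in to measure.

```bash
python3 - <<'E'
from h import *
im=cv2.imread('pics/scene1.png')[165:335,235:455]
cv2.imwrite('pics/c1.png',cv2.resize(im,None,fx=3.5,fy=3.5,interpolation=cv2.INTER_CUBIC))
E
```

```text
(no output)
```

View pics/c1.png

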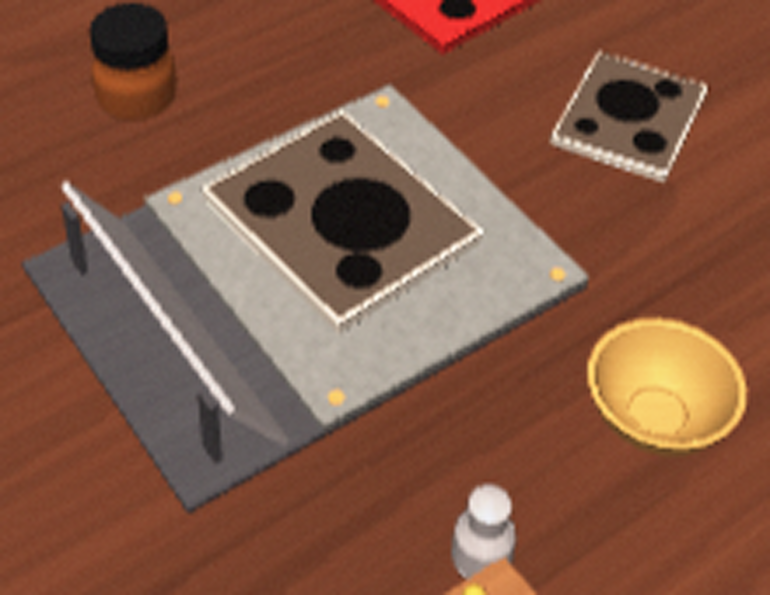

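```bash
cat >> h.py <<'E'
def fit(obs,mod):
    o=np.array(obs)[:,:2];m=np.array(mod,float);om,mm=o.mean(0),m.mean(0)
    a=m-mm;b=o-om;t=np.arctan2((a[:,0]*b[:,1]-a[:,1]*b[:,0]).sum(),(a*b).sum())
    r=np.array([[np.cos(t),-np.sin(t)],[np.sin(t),np.cos(t)]]);T=om-r@mm
    return t,T,np.linalg.norm(o-(m@r.T+T),axis=1)
E
python3 - <<'E'
from h import *
d=meta('scene1.png')
c=lambda x,y,z:pt(d,235+x/3.5-.36,165+y/3.5-.36,z)
B=[c(146,198,.01),c(392,86,.01),c(588,278,.01),c(323,424,.01)]
t,T,e=fit(B,[[.016,.09],[.185,.09],[.185,-.09],[.016,-.09]]);print('station',t,T,e)
P=[c(204,188,.02),c(342,113,.02),c(482,233,.02),c(340,321,.02)]
t2,T2,e2=fit(P,[[-.05,.06],[.05,.06],[.05,-.06],[-.05,-.06]]);print('tile',t2,T2,e2)
r=np.array([[np.cos(t),-np.sin(t)],[np.sin(t),np.cos(t)]])
print('tile in station',r.T@(T2-T),t2-t)
for n,x,y,z in[('jar',130,35,.055),('bowl',657,410,.003),('punch',488,500,.05),('ftopL',67,186,.054),('ftopR',231,408,.054)]:
    p=c(x,y,z)[:2];print(n,p,r.T@(p-T))
E
```

```text
station 1.539358330580486 [ 0.60318853 -0.18522658] [0.00054112 0.00047121 0.0004372  0.00097387]
tile 1.6272977554388417 [ 0.59141117 -0.08779544] [0.0008858  0.00169794 0.00108545 0.00202938]
tile in station [0.0970128  0.01483407] 0.0879394248583556
jar [ 0.43549757 -0.12694436] [0.05298243 0.16944007]
bowl [ 0.7771481 -0.0286806] [ 0.16193667 -0.16895294]
punch [ 0.78741063 -0.15112065] [ 0.0398797  -0.18305903]
ftopL [ 0.52084629 -0.21339127] [-0.03073902  0.08141625]
ftopR [ 0.68617369 -0.21782405] [-0.0299729  -0.08396879]
```

>>> drive_tool(
  steps=[
    [0.35, -15, 0, -30, -0.031],
    [0.35, -15, 0, -35, 0],
    [0.35, 0, 0, -35, 0],
    [0.35, 0, 0, -35, 0],
    [0.35, 0, 0, -30, 0],
    [0.35, 0, 0, -20, 0],
    [0.35, 0, 0, -15, 0],
    [0.35, 0, 0, -8, 0],
    [0.35, 0, 0, -5, 0],
    [0.35, 0, 0, 0, 0],
    [0.35, 0, 0, 0, 0],
  ],
)

```text
clock: 1.02
position: [0.5955, 0.0, 0.0143]
ee_rot: [2.255, 2.186, 0.001]
force: [-0.0, -0.4, -0.9]
width: 0.654
gripper_force: 0.0
```

>>> drive_tool(
  steps=[
    [0.35, 0, -8, -1, 0],
    [0.35, 0, -8, -0.5, 0],
    [0.35, 0, -5, 0, 0],
    [0.35, 0, -5, 0, 0],
    [0.35, -1, -5, 0, 0],
    [0.35, 0, -5, 0, 0],
    [0.35, 0, -5, 0, 0],
    [0.35, 0, -5, 0, 0],
    [0.35, -1, -5, 0, 0],
    [0.35, 0, -5, 0, 0],
    [0.35, 0, -5, 0, 0],
    [0.35, 0, -5, 0, 0],
    [0.35, 0, 0, 0, 0],
  ],
)

```text
clock: 2.1
position: [0.5928, -0.0678, 0.0122]
ee_rot: [2.257, 2.185, -0.001]
force: [-0.2, 0.4, -0.5]
width: 0.647
gripper_force: 0.0
```

```bash
python3 - <<'E'
from h import *
snap('scene','s2.png');print(observe()['force'])
a=cv2.imread('pics/s2.png')[150:350,210:450]
cv2.imwrite('pics/c2.png',cv2.resize(a,None,fx=3,fy=3,interpolation=cv2.INTER_CUBIC))
E
```

```text
[-0.24457181 -0.34126967  0.77271864]
```

View pics/c2.png

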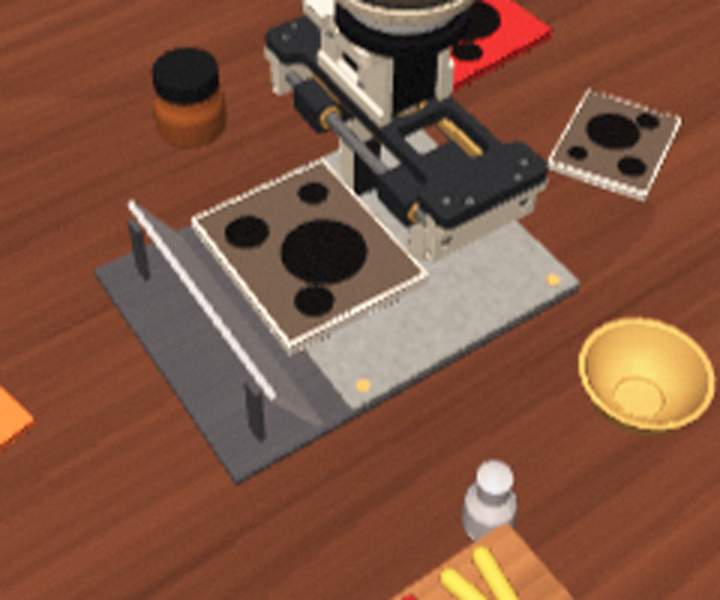

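The tile is square with the fence and about to climb it: its leading edge runs from (195,220) to (290,348) in the crop. I'll keep pushing.

>>> drive_tool(
  steps=[
    [0.35, 0, -3, 0, 0],
    [0.35, 0, -3, 0, 0],
    [0.35, 0, -3, 0, 0],
    [0.35, 0, -3, 0, 0],
    [0.35, 0, -3, 0, 0],
    [0.35, 0, -3, 0, 0],
    [0.35, -1, -3, 0, 0],
    [0.35, 0, -3, 0, 0],
    [0.35, 0, -3, 0, 0],
    [0.35, 0, -3, 0, 0],
    [0.35, 0, -3, 0, 0],
    [0.35, 0, -3, 0, 0],
    [0.35, 0, -3, 0, 0],
    [0.35, 0, -3, 0, 0],
    [0.35, 0, 0, 0, 0],
  ],
)

```text
clock: 3.4
position: [0.5919, -0.1093, 0.0123]
ee_rot: [2.256, 2.185, -0.001]
force: [-0.7, -0.7, -0.5]
width: 0.649
gripper_force: 0.1
```

```bash
python3 - <<'E'
from h import *
snap('scene','s3.png');print(observe()['force'])
a=cv2.imread('pics/s3.png')[150:330,210:410]
cv2.imwrite('pics/c3.png',cv2.resize(a,None,fx=2.5,fy=2.5,interpolation=cv2.INTER_CUBIC))
E
```

```text
[ 0.04978748 -0.39915716  0.72718865]
```

View pics/c3.png

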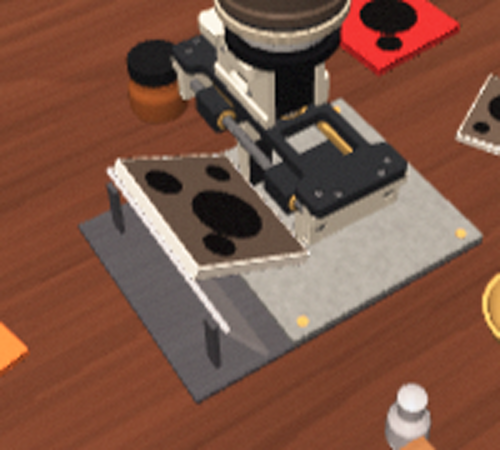

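The tile is climbing evenly, with its leading edge close to the fence top.

>>> drive_tool(
  steps=[
    [0.35, 0, -3, 0, 0],
    [0.35, 0, -3, 0, 0],
    [0.35, 0, -3, 0, 0],
    [0.35, 0, -3, 0, 0],
    [0.35, 0, -3, 0, 0],
    [0.35, -1, -3, 0, 0],
    [0.35, 0, -3, 0, 0],
    [0.35, 0, -3, 0, 0],
    [0.35, 0, -3, 0, 0],
    [0.35, 0, -3, 0, 0],
    [0.35, 0, -2, 0, 0],
    [0.35, 0, -2, 0, 0],
    [0.35, 0, -2, 0, 0],
    [0.35, 0, -2, 0, 0],
    [0.35, 0, 0, 0, 0],
  ],
)

```text
clock: 4.7
position: [0.591, -0.1466, 0.0122]
ee_rot: [2.256, 2.186, -0.0]
force: [0.5, 1.0, -1.0]
width: 0.65
gripper_force: 0.3
```

>>> drive_tool(
  steps=[
    [0.35, 0, -2, 0, 0],
    [0.35, 0, -2, 0, 0],
    [0.35, 0, -2, 0, 0],
    [0.35, 0, -2, 0, 0],
    [0.35, 0, -2, 0, 0],
    [0.35, 0, -2, 0, 0],
    [0.35, 0, -2, 0, 0],
    [0.35, 0, -2, 0, 0],
    [0.35, 0, 0, 0, 0],
  ],
)

```text
clock: 5.45
position: [0.591, -0.1624, 0.0123]
ee_rot: [2.256, 2.186, 0.0]
force: [-0.2, 1.1, 0.3]
width: 0.651
gripper_force: 0.5
```

```bash
python3 - <<'E'
from h import *
snap('scene','s4.png');snap('side','s4b.png');print(observe()['force'])
a=cv2.imread('pics/s4.png')[130:330,200:400];b=cv2.imread('pics/s4b.png')[110:310,210:410]
cv2.imwrite('pics/c4.png',cv2.resize(np.hstack([a,b]),None,fx=2,fy=2,interpolation=cv2.INTER_CUBIC))
E
```

```text
[-0.29053474  1.08420809  0.51466532]
```

View pics/c4.png

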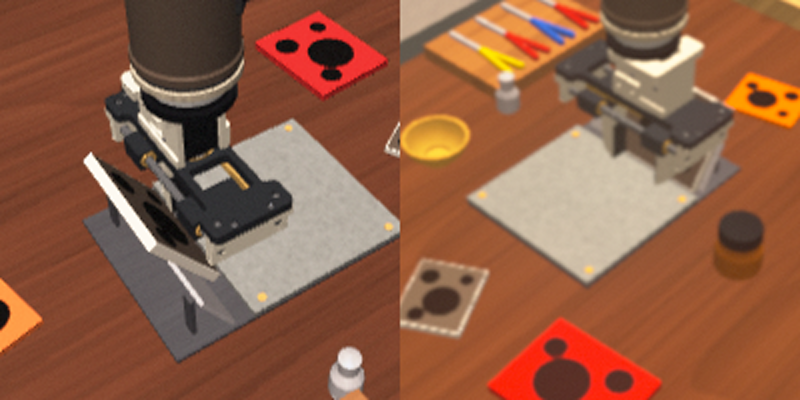

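The tile is leaning steeply on the fence with its lower edge at about the groove. A small final push should seat it.

>>> drive_tool(
  steps=[
    [0.35, 0, -1, 0, 0],
    [0.35, 0, -1, 0, 0],
    [0.35, 0, -1, 0, 0],
    [0.35, 0, -1, 0, 0],
    [0.35, 0, 0, 0, 0],
  ],
)

```text
clock: 5.97
position: [0.591, -0.1663, 0.0122]
ee_rot: [2.256, 2.186, -0.0]
force: [0.0, 0.7, -0.0]
width: 0.648
gripper_force: 0.6
```

>>> drive_tool(
  steps=[
    [0.35, 0, -1, 0, 0],
    [0.35, 0, -1, 0, 0],
    [0.35, 0, -1, 0, 0],
    [0.35, 0, 0, 0, 0],
  ],
)

```text
clock: 6.3
position: [0.591, -0.1681, 0.0122]
ee_rot: [-2.254, -2.187, -0.001]
force: [-0.7, 5.3, 0.1]
width: 0.649
gripper_force: 2.0
```

>>> drive_tool(
  steps=[
    [0.35, 0, 2, 0, 0],
    [0.35, 0, 6, 0, 0],
    [0.35, 0, 15, 0, 0],
    [0.35, 0, 25, 5, 0],
    [0.1, 0, 30, 20, 0],
    [0, 0, 20, 35, 0],
    [0, 0, 0, 40, 0],
    [0, 0, 0, 40, 0],
    [0, 0, 0, 10, 0],
    [0, 0, 0, 0, 0],
  ],
)

```text
clock: 7.13
position: [0.5935, -0.0714, 0.1665]
ee_rot: [2.252, 2.182, 0.008]
force: [0.0, -0.9, -0.5]
width: 0.989
gripper_force: 0.0
```

```bash
python3 - <<'E'
from h import *
snap('scene','s5.png');snap('side','s5b.png');o=observe();print(o['force'],o['position'],o['joints'])
a=cv2.imread('pics/s5.png')[180:330,220:370];b=cv2.imread('pics/s5b.png')[110:260,280:430]
cv2.imwrite('pics/c5.png',cv2.resize(np.hstack([a,b]),None,fx=2.6,fy=2.6,interpolation=cv2.INTER_CUBIC))
E
```

```text
[ 0.1077129   0.95275146 -0.84446134] [ 0.59095208 -0.07132627  0.16228929] [ 0.02057613  0.44524013  0.01333199  1.72914035 -0.00641956  0.9664591
  0.0046495 ]
```

View pics/c5.png

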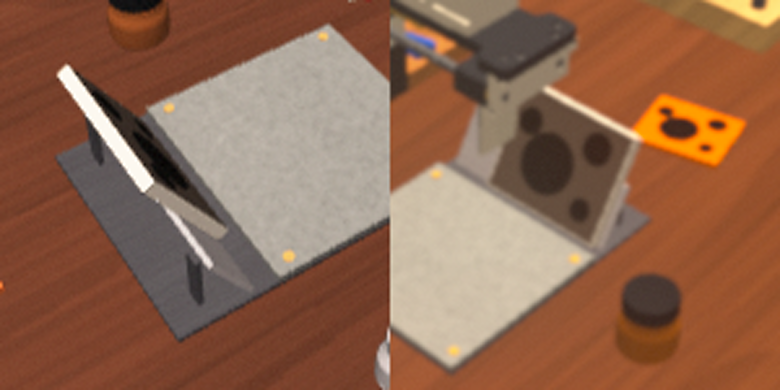

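```bash
cat >>h.py <<'E'
T0=np.array([.60319,-.18523]);th=1.53936
RS=np.array([[np.cos(th),-np.sin(th)],[np.sin(th),np.cos(th)]])
st=lambda p:np.r_[RS.T@(np.array(p)[:2]-T0),np.array(p)[2:]]*1000
wd=lambda s:T0+RS@(np.array(s)/1000)
E
python3 - <<'E'
from h import *
d=meta('s5.png')
for n,x,y,z in[('brownfar',69,66,.096),('whitefar',58,73,.091),('brownnear',154,183,.096),('whitenear',146,190,.091)]:
    print(n,st(pt(d,220+x/2.6,180+y/2.6,z)))
for s in[(50,15),(-40,15)]:print(s,wd(s))
E
```

```text
brownfar [-41.47260499  76.31631578  96.        ]
whitefar [-48.88607821  79.23564048  91.        ]
brownnear [-41.91729368 -42.21385979  96.        ]
whitenear [-46.92304864 -40.55379586  91.        ]
(50, 15) [ 0.58976897 -0.13478324]
(-40, 15) [ 0.58694017 -0.22473877]
```

>>> drive_tool(
  steps=[
    [0, 0, -20, 0, -0.11],
    [0, 0, -30, 0, -0.11],
    [0, 0, -30, 0, -0.11],
    [0, 0, -30, 0, -0.11],
    [0, -1, -25, 0, -0.11],
    [0, 0, -18.5, 0, 0],
    [0, 0, 0, -10, 0],
    [0, 0, 0, -20, 0],
    [0, 0, 0, -20, 0],
    [0, 0, 0, 0, 0],
    [0, 0, 0, 0, 0],
  ],
)

```text
clock: 8.15
position: [0.5884, -0.2237, 0.11]
ee_rot: [-2.762, -1.491, 0.006]
force: [-0.6, 0.0, 0.2]
width: 1.001
gripper_force: 0.0
```

```bash
python3 - <<'E'
from h import *
snap('scene','s6.png');snap('side','s6b.png');o=observe();print(o['force'],st(o['position']),o['ee_rot'],o['joints'])
a=cv2.imread('pics/s6.png')[130:300,200:370];b=cv2.imread('pics/s6b.png')[80:250,270:440]
cv2.imwrite('pics/c6.png',cv2.resize(np.hstack([a,b]),None,fx=2.3,fy=2.3,interpolation=cv2.INTER_CUBIC))
E
```

```text
[-0.03797337 -0.2681779   1.0201908 ] [-39.54945764  11.81008788 112.38882753] [-2.76445950e+00 -1.49239391e+00  3.38365527e-04] [ 0.16831752  0.55395087  0.16374435  1.69385104 -0.1092636   0.90287254
 -0.2049897 ]
```

View pics/c6.png

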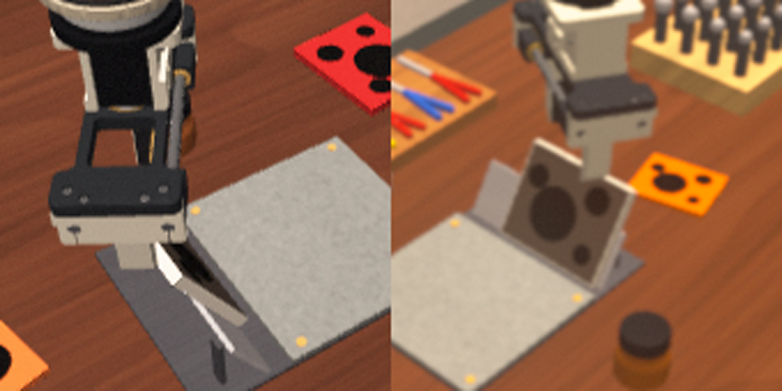

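The tips are just above the tile, with the back finger behind it at (135,255) and the front finger before it at (597,160). Next I lower around the top edge.

>>> drive_tool(
  steps=[
    [0, 0, 0, -6, 0],
    [0, 0, 0, -6, 0],
    [0, 0, 0, -6, 0],
    [0, 0, 0, -6, 0],
    [0, 0, 0, -6, 0],
    [0, 0, 0, -4, 0],
    [0, 0, 0, 0, 0],
  ],
)

```text
clock: 8.83
position: [0.5893, -0.2243, 0.077]
ee_rot: [-2.764, -1.491, 0.002]
force: [-0.2, 0.1, -0.5]
width: 0.996
gripper_force: 0.0
```

>>> drive_tool(
  steps=[
    [0, 0, 3, 0, 0],
    [0, 0, 3, 0, 0],
    [0, 0, 3, 0, 0.01],
    [0, 0, 3, 0, 0.01],
    [0, 1, 3, 0, 0.01],
    [0, 0, 3, 0, 0.01],
    [0, 0, 3, 0, 0.02],
    [0, 0, 3, 0, 0.02],
    [0, 0, 3, 0, 0.02],
    [0, 0, 3, 0, 0],
    [0, 0, 0, 0, 0],
  ],
)

```text
clock: 9.75
position: [0.5911, -0.1935, 0.0782]
ee_rot: [-2.685, -1.629, -0.0]
force: [-0.1, 0.5, -0.5]
width: 1.002
gripper_force: 0.1
```

```bash
python3 - <<'E'
from h import *
snap('scene','s7.png');snap('side','s7b.png');o=observe();print(o['force'],o['ft_torque'],st(o['position']),o['ee_rot'])
a=cv2.imread('pics/s7.png')[130:300,200:370];b=cv2.imread('pics/s7b.png')[80:250,270:440]
cv2.imwrite('pics/c7.png',cv2.resize(np.hstack([a,b]),None,fx=2.3,fy=2.3,interpolation=cv2.INTER_CUBIC))
E
```

```text
[ 0.24671247  0.3515792  -0.10027651] [-0.00666802  0.07563395 -0.00488933] [-9.53950006 11.87190327 78.24280523] [2.68662471e+00 1.62834936e+00 1.97827194e-05]
```

View pics/c7.png

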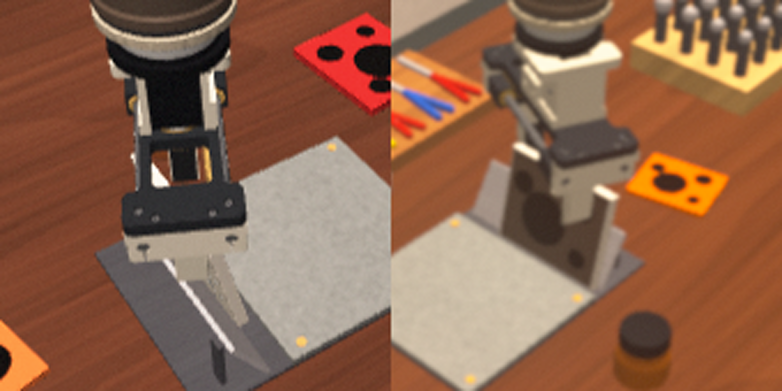

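The tile is rising, caged between the two fingers. I'll go on past vertical with the cage narrowed.

>>> drive_tool(
  steps=[
    [0, 0, 2, 0, 0.01],
    [0, 0, 2, 0, 0.01],
    [0, 0, 2, 0, 0.01],
    [0, 0, 2, 0, 0.01],
    [0, 0, 2, 0, 0.01],
    [0, 0, 2, 0, 0.01],
    [0, 0, 2, 0, 0.01],
    [0, 0, 2, 0, 0.01],
    [0, 0, 2, 0, 0.01],
    [0, 0, 2, 0, 0.01],
    [0, 0, 0, 0, 0],
  ],
)

```text
clock: 10.77
position: [0.5911, -0.1739, 0.0782]
ee_rot: [-2.601, -1.762, -0.0]
force: [-0.3, 0.4, -0.4]
width: 0.999
gripper_force: 0.0
```

>>> drive_tool(
  steps=[
    [0, 0, 1.5, 0, 0],
    [0, 0, 1.5, 0, 0],
    [0, 0, 1.5, 0, 0],
    [0, 0, 1.5, 0, 0],
    [0, 0, 1.5, 0, 0],
    [0, 0, 1.5, 0, 0],
    [0, 0, 1.5, 0, 0],
    [0, 0, 1.5, 0, 0],
    [0, 0, 1.5, 0, 0],
    [0, 0, 1.5, 0, 0],
    [0, 0, 1.5, 0, 0],
    [0, 0, 1.5, 0, 0],
    [0, 0, 1.5, 0, 0],
    [0, 0, 1.5, 0, 0],
    [0, 0, 0, 0, 0],
  ],
)

```text
clock: 12.02
position: [0.591, -0.153, 0.0782]
ee_rot: [-2.601, -1.761, -0.0]
force: [-0.7, 0.1, -0.5]
width: 0.997
gripper_force: 0.3
```

```bash
python3 - <<'E'
from h import *
snap('scene','s8.png');snap('side','s8b.png');o=observe();print(o['force'],o['ft_torque'],st(o['position']),o['ee_rot'],o['gripper_force'])
# which faces visible: white vs brown pixel counts in station region
a=cv2.imread('pics/s8.png')[130:300,200:370];b=cv2.imread('pics/s8b.png')[80:250,270:440]
cv2.imwrite('pics/c8.png',cv2.resize(np.hstack([a,b]),None,fx=2.3,fy=2.3,interpolation=cv2.INTER_CUBIC))
for n in('s7','s8'):
    im=cv2.imread(f'pics/{n}.png'); g=im.min(2)[130:300,200:370]; print(n,(g>215).sum())
E
```

```text
[ 0.06022228  0.04286607 -0.29252125] [ 0.00821793  0.09394072 -0.02712733] [31.38791157 13.15100791 78.25691562] [2.60176873e+00 1.76073223e+00 3.68425755e-05] 0.2196225424916065
s7 112
s8 131
```

>>> drive_tool(
  steps=[
    [0, 0, 0, 0, -0.02],
    [0, 0, 0, 0, -0.02],
    [0, 0, 0, 0, -0.02],
    [0, 0, 0, 0, -0.02],
    [0, 0, 0, 0, 0],
    [0, 3, 0, 2, 0],
    [0, 4, 0, 2, 0],
    [0, 5, -0.5, 2, 0],
    [0, 5, 0, 2, 0],
    [0, 5, 0, 0, 0],
    [0, 5, -0.5, 0, 0],
    [0, 5, 0, 0, 0],
    [0, 5, 0, 0, 0],
    [0, 4, -0.5, 0, 0],
    [0, 3, 0, 0, 0],
    [0, 0, 0, 0, 0],
  ],
)

```text
clock: 13.45
position: [0.6357, -0.155, 0.0861]
ee_rot: [2.67, 1.655, 0.0]
force: [0.3, 0.9, -0.1]
width: 0.997
gripper_force: 0.1
```

```bash
python3 - <<'E'
from h import *
snap('scene','s9.png');snap('side','s9b.png');o=observe();print(o['force'],o['ft_torque'],st(o['position']),o['ee_rot'],o['gripper_force'])
a=cv2.imread('pics/s9.png')[130:300,200:370];b=cv2.imread('pics/s9b.png')[80:250,270:440]
cv2.imwrite('pics/c9.png',cv2.resize(np.hstack([a,b]),None,fx=2.3,fy=2.3,interpolation=cv2.INTER_CUBIC))
for n in('s7','s8','s9'):
    im=cv2.imread(f'pics/{n}.png')[130:300,200:370]; print(n,(im.min(2)>200).sum())
    im=cv2.imread(f'pics/{n}b.png')[80:250,270:440].astype(int); print(' black',(im.max(2)<60).sum())
E
```

```text
[-0.20996002  0.46838239 -0.1639789 ] [0.04468591 0.02398283 0.03047368] [ 31.20520746 -30.82716354  86.10123574] [-2.67016737e+00 -1.65504754e+00  2.12752341e-04] 0.11399246475775726
s7 148
 black 463
s8 1046
 black 224
s9 1361
 black 138
```

>>> drive_tool(
  steps=[
    [0, 0, 2, -1, 0],
    [0, 0, 2, -1, 0],
    [0, 0, 2, -1, 0],
    [0, 0, 2, -1, 0],
    [0, 0, 2, -1, 0],
    [0, 0, 2, -1, 0],
    [0, 1, 2, -1, 0],
    [0, 0, 2, -1, 0],
    [0, 0, 2, -1, 0],
    [0, 0, 2, -1, 0],
    [0, 0, 2, -1.5, 0],
    [0, 0, 2, -1.5, 0],
    [0, 0, 2, -1.5, 0],
    [0, 0, 2, -1.5, 0],
    [0, 0, 2, -1.5, 0],
    [0, 0, 2, -1.5, 0],
    [0, 0, 2, -1.5, 0],
    [0, 0, 0, 0, 0],
  ],
)

```text
clock: 15.05
position: [0.6359, -0.1203, 0.0653]
ee_rot: [-2.669, -1.656, 0.0]
force: [-0.1, 1.1, -0.7]
width: 0.999
gripper_force: 0.3
```

```bash
cat >>h.py <<'E'
def w3(s): return np.r_[wd(s[:2]),s[2]/1000]
def tilefit(fn):
    """fit white-face quad (angle, slip s, y centre) to the bright mask in a scene picture"""
    d=meta(fn); im=cv2.imread('pics/'+fn); m=np.zeros(im.shape[:2],np.uint8)
    m[(im.min(2)>150)]=1; m[:100]=0;m[330:]=0;m[:,:200]=0;m[:,450:]=0
    best=[]
    for al in np.radians(np.arange(0,92,2.)):
        u=np.array([np.cos(al),np.sin(al)]);n=np.array([-u[1],u[0]])
        for s in(6,10,14,18):
            for yc in(5,12,19,26):
                a=np.array([16,10])-s*u+10*n;b=a+100*u
                q=[proj(d,w3((p[0],yc+y,p[1]))) for p,y in((a,-60),(b,-60),(b,60),(a,60))]
                k=np.zeros_like(m);cv2.fillPoly(k,[np.round(q).astype(int)],1)
                best.append(((k&m).sum()/max(1,(k|m).sum()),np.degrees(al),s,yc))
    return sorted(best)[::-1][:3]
E
python3 - <<'E'
from h import *
snap('scene','s10.png');o=observe();print(o['force'],st(o['position']),o['gripper_force'])
for n in('s9.png','s10.png'):print(n,tilefit(n))
E
```

```text
[-0.18019046  0.18098871 -0.43389956] [ 65.56974992 -30.69570392  65.52804513] 0.31612690901965834
s9.png [(np.float64(0.20495666717348335), np.float64(68.0), 10, 26), (np.float64(0.204772301933874), np.float64(72.0), 14, 26), (np.float64(0.2034525277435265), np.float64(70.0), 14, 26)]
s10.png [(np.float64(0.3630182421227197), np.float64(52.0), 10, 19), (np.float64(0.36299648064353945), np.float64(54.0), 10, 19), (np.float64(0.36213720316622694), np.float64(50.0), 10, 19)]
```

>>> drive_tool(
  steps=[
    [0, 0, 1.8, -1.4, 0],
    [0, 0, 1.8, -1.4, 0],
    [0, 0, 1.8, -1.4, 0],
    [0, 0, 1.7, -1.5, 0],
    [0, 0, 1.6, -1.5, 0],
    [0, 0, 1.6, -1.5, 0],
    [0, 0, 1.5, -1.6, 0],
    [0, 0, 1.4, -1.6, 0],
    [0, 0, 1.4, -1.6, 0],
    [0, 0, 1.3, -1.7, 0],
    [0, 0, 1.2, -1.7, 0],
    [0, 0, 1.2, -1.7, 0],
    [0, 0, 1, -1.8, 0],
    [0, 0, 0, 0, 0],
  ],
)

```text
clock: 16.27
position: [0.6358, -0.1015, 0.0449]
ee_rot: [-2.67, -1.655, 0.001]
force: [-0.6, 0.2, -0.5]
width: 1.002
gripper_force: 0.0
```

```bash
python3 - <<'E'
from h import *
snap('scene','s11.png');o=observe();print(o['force'],st(o['position']),o['gripper_force'])
for n in('s11.png',):print(n,tilefit(n))
E
```

```text
[-0.24655308  0.33229326  0.38745185] [ 84.48956578 -30.05356334  45.14068194] 0.0
s11.png [(np.float64(0.42173590504451036), np.float64(4.0), 18, 19), (np.float64(0.42038690476190477), np.float64(2.0), 18, 19), (np.float64(0.4162399414776884), np.float64(6.000000000000001), 18, 19)]
```

```bash
python3 - <<'E'
from h import *
snap('side','s11b.png')
a=cv2.imread('pics/s11.png')[130:300,220:400];b=cv2.imread('pics/s11b.png')[100:270,240:420]
cv2.imwrite('pics/c11.png',cv2.resize(np.hstack([a,b]),None,fx=2.2,fy=2.2,interpolation=cv2.INTER_CUBIC))
E
```

```text
(no output)
```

View pics/c11.png

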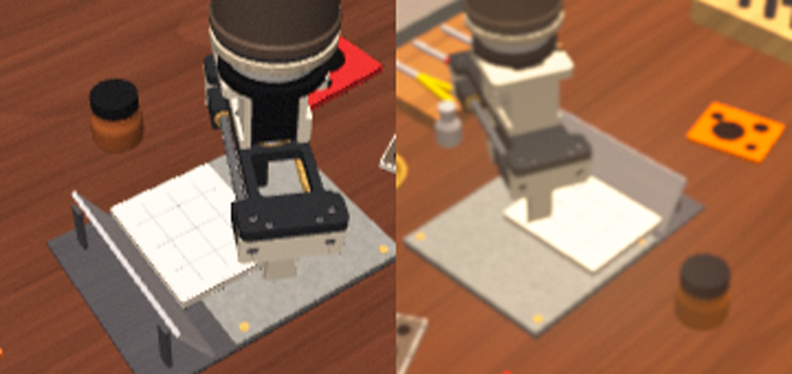

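The last view shows the tile flat, white side up, on the board. It left the fingertip early, so the last few centimetres at that edge were not lowered. Next I check where it lies.

```bash
python3 - <<'E'
from h import *
d=meta('s11.png');e=meta('s11b.png')
for x,y in((112,209),(185,303)):print(st(pt(d,220+x/2.2,130+y/2.2,.02)))
for x,y in((503,213),(593,270),(661,217)):print('side',st(pt(e,240+(x-396)/2.2,100+y/2.2,.02)))
E
```

```text
[-1.02856224 77.79553105 20.        ]
[  0.14842742 -42.38053943  20.        ]
side [101.72434881 -37.16336361  20.        ]
side [99.76493545 81.02160531 20.        ]
side [-1.09946066 79.04992743 20.        ]
```

The tile is flat and square, at station x 0 to 100 mm and y -42 to 78 mm, so it overhangs the groove by 16 mm. I'll drag it fully onto the board by pressing lightly with shut fingers.

>>> drive_tool(
  steps=[
    [0.5, 0, 0, 10, 0],
    [1, -15, -8, 0, 0],
    [1, -17, -10, 0, 0],
    [1, -17, -10, -5, 0],
    [1, 0, 0, -10, 0],
    [1, 0, 0, -10, 0],
    [1, 0, 0, -5, 0],
    [1, 0, 0, -2, 0],
    [1, 0, 0, -1, 0],
    [1, 0, 0, -1, 0],
    [1, 0, 0, 0, 0],
  ],
)

```text
clock: 17.28
position: [0.5875, -0.1294, 0.0213]
ee_rot: [2.67, 1.656, 0.0]
force: [-0.3, -0.3, 0.2]
width: 0.252
gripper_force: 0.0
```

>>> drive_tool(
  steps=[
    [1, 0, 0, 0, 0],
    [1, 0, 0, 0, 0],
    [1, 0, 0, 0, 0],
    [1, 0, 0, -0.5, 0],
    [1, 0, 0, -0.5, 0],
    [1, 0, 0, -0.5, 0],
    [1, 0, 0, -0.5, 0],
    [1, 0, 0, 0, 0],
  ],
)

```text
clock: 17.95
position: [0.5871, -0.1298, 0.0203]
ee_rot: [2.67, 1.655, 0.001]
force: [-3.6, 0.0, 12.0]
width: -0.001
gripper_force: 5.9
```

>>> drive_tool(
  steps=[
    [1, 0, 1, 0, 0],
    [1, 0, 2, 0, 0],
    [1, 0, 2, 0, 0],
    [1, 0, 2, 0, 0],
    [1, 0, 2, 0, 0],
    [1, 0.5, 2, 0, 0],
    [1, 0, 2, 0, 0],
    [1, 0, 2, 0, 0],
    [1, 0, 2, 0, 0],
    [1, 0, 2, 0, 0],
    [1, 0.5, 2, 0, 0],
    [1, 0, 2, 0, 0],
    [1, 0, 2, 0, 0],
    [1, 0, 2, 0, 0],
    [1, 0, 1, 0, 0],
    [1, 0, 0, 0, 0],
  ],
)

```text
clock: 19.28
position: [0.5892, -0.1034, 0.0204]
ee_rot: [2.669, 1.652, 0.002]
force: [-0.6, -3.4, 6.8]
width: 0.002
gripper_force: 3.5
```

```bash
cat >>h.py <<'E'
def flat(fn,lo=150):
    d=meta(fn);im=cv2.imread('pics/'+fn)
    # bright pixels inside the board's area, mapped to the tile-top plane
    v,u=np.nonzero(im.min(2)>lo); P=np.array([st(pt(d,a,b,.02)) for a,b in zip(u,v)])
    k=(P[:,0]>-20)&(P[:,0]<180)&(abs(P[:,1]-10)<95)
    m=np.zeros((220,200),np.uint8)
    m[(P[k,1]+95).astype(int),(P[k,0]+20).astype(int)]=1
    m=cv2.morphologyEx(m,cv2.MORPH_CLOSE,np.ones((7,7)))
    n,l,s,c=cv2.connectedComponentsWithStats(m);i=1+s[1:,4].argmax()
    ys,xs=np.nonzero(l==i);print(fn,'area',s[i,4],cv2.minAreaRect(np.c_[xs-20,ys-95].astype(np.float32)))
E
python3 - <<'E'
from h import *
snap('scene','s12.png');snap('side','s12b.png');print(observe()['force'])
for n in('s11.png','s12.png','s11b.png','s12b.png'):flat(n)
E
```

```text
[-0.33410898 -3.13635601  8.00589054]
s11.png area 16304 ((87.5, -1.5000076293945312), (166.99996948242188, 182.99996948242188), 90.0)
s12.png area 19471 ((89.0, -2.0000076293945312), (165.99996948242188, 179.99996948242188), 90.0)
s11b.png area 25884 ((87.5, 7.0), (176.0, 183.0), 90.0)
s12b.png area 20642 ((88.99998474121094, 7.499992370605469), (179.99996948242188, 174.99996948242188), -0.0)
```

Threshold is too low, so it picks up the board as well. I'll lift off, move clear and measure again.

>>> drive_tool(
  steps=[
    [1, 0, 0, 3, 0],
    [1, 0, 0, 15, 0],
    [1, 0, 10, 35, 0],
    [1, 0, 35, 40, 0],
    [1, 0, 40, 40, 0],
    [1, 0, 40, 30, 0],
    [1, 0, 20, 0, 0],
    [1, 0, 0, 0, 0],
    [1, 0, 0, 0, 0],
  ],
)

```text
clock: 20.13
position: [0.5878, 0.0205, 0.1584]
ee_rot: [-2.667, -1.659, -0.001]
force: [-1.2, -0.1, -1.2]
width: 0.004
gripper_force: 0.0
```

```bash
python3 - <<'E'
from h import *
snap('scene','s13.png');snap('side','s13b.png');print(observe()['position'])
for n in('s13.png','s13b.png'):
    for lo in(190,205,220):flat(n,lo)
d=meta('s1.png') if 0 else None
a=cv2.imread('pics/scene1.png').astype(int);b=cv2.imread('pics/s13.png').astype(int);D=abs(a-b).max(2)
for n,(u,v) in dict(jar=(272,182),bowl=(425,275),punch=(374,312)).items():print(n,D[v-15:v+15,u-15:u+15].mean())
E
```

```text
[0.58747124 0.01752617 0.15766733]
s13.png area 11964 ((51.5, 20.0), (101.0, 122.0), 0.0)
s13.png area 11838 ((51.14035415649414, 19.631362915039062), (100.3380355834961, 120.06492614746094), 0.7073193788528442)
s13.png area 11667 ((50.76167678833008, 19.71080780029297), (99.57798767089844, 119.9587173461914), 0.6437457203865051)
s13b.png area 12100 ((52.49999237060547, 17.999996185302734), (100.99998474121094, 121.99998474121094), 0.0)
s13b.png area 11816 ((52.99999237060547, 18.999996185302734), (99.99998474121094, 119.99998474121094), 0.0)
s13b.png area 11474 ((52.5, 18.5), (119.0, 99.0), 90.0)
jar 4.326666666666667
bowl 6.262222222222222
punch 5.384444444444444
```

```bash
python3 -c "
from cell import arm;print(arm.sign_off())"
```

```text
the job is handed in; nothing more can be done
None
```

I handed the job in with the tile white side up, flat and square, and the jar, bowl and punch unmoved, but the lowering was not fully gentle: the tile slipped off the fingertip at roughly 30° and its free edge fell the last 4 cm or so; it also still overhangs the groove by about 15 mm, because my attempt to drag it further onto the board only slid over it.

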